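Free the jammed seasoning jars and sort full from empty

TASK

The seasoning jars have jammed in the sprung pockets of the steel caddy: a straight pull only brings the whole caddy up, so rock each jar from side to side between its two leaf springs until it comes free, without lifting the caddy off its grey board and without twisting a jar in its pocket, which would unscrew the cap. Feel by its weight whether each jar is full or empty: stand every full one upright on the wooden tray beside the sauce pot, and put the empties in the steel pan. Leave the sauce pot where it stands and the caddy down on its board.

Things in the scene. Friction and masses are not known exactly. Their poses are not given: they have to be found in the camera images.
- caddy_board: grey plastic board, 192 (x) x 206 x 10 mm, fixed to the table, carrying the steel jar caddy; origin at the centre of its underside. The caddy's six pockets are centred at x = +-45 mm and y = -64, 0, +64 mm of this body; the jars stand in them on a floor 13 mm above this origin
- caddy_deck (a point): middle of the caddy's deck, 56 mm above the board's underside, axes as the board's; the sheet-steel caddy, 180 x 196 mm, lies below this height. Its slots leave a jar 3 mm of play either way in x, and room to lean 0.25 rad in y
- caddy_springs (a point): height of the leaf-spring noses, 37 mm above the board's underside. In each pocket two springs press on the jar from +y and -y (board axes), about 30 N each, 24 mm above its underside; friction there, about 18 N a side, holds it
- caddy (a joint): height of the caddy above its seat (m), grows upward. It weighs 1 kg and is held down by weight alone. A jar leant 0.13 to 0.2 rad towards the board's +y, then -y (8 to 14 N at the cap), turns about the spring on the side it leans to; under a light upward pull (below 8 N) its other side climbs, about 5 mm a swing. It is free after some 26 mm
- pan: loose shallow steel pan, 145 x 145 mm, 42 mm high, wall and floor 3 mm thick, 6 mm flange round the rim, 0.55 kg; origin at the centre of its underside
- tray: wooden tray fixed to the table, 152 x 152 mm, rim 12 mm high and 4 mm thick, floor 4 mm thick; origin at the centre of its underside. Low bails on the x sides reach up to 24 mm. The sauce pot stands in its -x, +y quarter; the other three quarters are free
- sauce_pot: small stainless pot of sauce, 68 mm across, 45 mm high, standing on the tray; origin at the centre of its underside
- jar_a: seasoning jar, round, 43 mm across and 96 mm tall, white body with a label and a dark brown screw cap (cap 75 to 96 mm up, 43 mm across); origin at the centre of its underside, z up through the cap. All the jars look alike and are closed; a full one weighs about 300 g, an empty one about 110 g (10 % either way). May be absent
- jar_b: seasoning jar, round, 43 mm across and 96 mm tall, white body with a label and a dark brown screw cap (cap 75 to 96 mm up, 43 mm across); origin at the centre of its underside, z up through the cap. All the jars look alike and are closed; a full one weighs about 300 g, an empty one about 110 g (10 % either way). May be absent
- jar_c: seasoning jar, round, 43 mm across and 96 mm tall, white body with a label and a dark brown screw cap (cap 75 to 96 mm up, 43 mm across); origin at the centre of its underside, z up through the cap. All the jars look alike and are closed; a full one weighs about 300 g, an empty one about 110 g (10 % either way). May be absent
- jar_d: seasoning jar, round, 43 mm across and 96 mm tall, white body with a label and a dark brown screw cap (cap 75 to 96 mm up, 43 mm across); origin at the centre of its underside, z up through the cap. All the jars look alike and are closed; a full one weighs about 300 g, an empty one about 110 g (10 % either way). May be absent
- jar_e: seasoning jar, round, 43 mm across and 96 mm tall, white body with a label and a dark brown screw cap (cap 75 to 96 mm up, 43 mm across); origin at the centre of its underside, z up through the cap. All the jars look alike and are closed; a full one weighs about 300 g, an empty one about 110 g (10 % either way). May be absent
- jar_f: seasoning jar, round, 43 mm across and 96 mm tall, white body with a label and a dark brown screw cap (cap 75 to 96 mm up, 43 mm across); origin at the centre of its underside, z up through the cap. All the jars look alike and are closed; a full one weighs about 300 g, an empty one about 110 g (10 % either way). May be absent

How it is judged:
On the way:
1. a jar has been rocked over in its pocket by at least 4 degrees ((((z of jar_a in the frame of caddy_board below 0.03 m and horizontal distance between jar_a and caddy_board below 0.1 m and height (world z) of jar_a above 0.008 m) and angle between the z axis of jar_a and the z axis of caddy_board, either way round above 0.07 rad) or ((z of jar_b in the frame of caddy_board below 0.03 m and horizontal distance between jar_b and caddy_board below 0.1 m and height (world z) of jar_b above 0.008 m) and angle between the z axis of jar_b and the z axis of caddy_board, either way round above 0.07 rad) or ((z of jar_c in the frame of caddy_board below 0.03 m and horizontal distance between jar_c and caddy_board below 0.1 m and height (world z) of jar_c above 0.008 m) and angle between the z axis of jar_c and the z axis of caddy_board, either way round above 0.07 rad) or ((z of jar_d in the frame of caddy_board below 0.03 m and horizontal distance between jar_d and caddy_board below 0.1 m and height (world z) of jar_d above 0.008 m) and angle between the z axis of jar_d and the z axis of caddy_board, either way round above 0.07 rad) or ((z of jar_e in the frame of caddy_board below 0.03 m and horizontal distance between jar_e and caddy_board below 0.1 m and height (world z) of jar_e above 0.008 m) and angle between the z axis of jar_e and the z axis of caddy_board, either way round above 0.07 rad) or ((z of jar_f in the frame of caddy_board below 0.03 m and horizontal distance between jar_f and caddy_board below 0.1 m and height (world z) of jar_f above 0.008 m) and angle between the z axis of jar_f and the z axis of caddy_board, either way round above 0.07 rad))), for 0.1 s.
At the end, for the whole second after the job is handed in: every full jar stands upright (within 7 degrees) on the floor of the wooden tray, inside its rim; every empty jar is in the pan, standing or lying on its floor; the pan stands flat on the table; the caddy is down on its board (within 4 mm); all jars at rest and released (x of jar_b in the frame of tray between -0.072 and 0.072 m and y of jar_b in the frame of tray between -0.072 and 0.072 m and z of jar_b in the frame of tray between 0 and 0.01 m and angle between each of jar_b, jar_d, jar_e's own z axis and vertical below 0.12 rad and x of jar_d in the frame of tray between -0.072 and 0.072 m and y of jar_d in the frame of tray between -0.072 and 0.072 m and z of jar_d in the frame of tray between 0 and 0.01 m and x of jar_e in the frame of tray between -0.072 and 0.072 m and y of jar_e in the frame of tray between -0.072 and 0.072 m and z of jar_e in the frame of tray between 0 and 0.01 m and x of jar_a in the frame of pan between -0.07 and 0.07 m and y of jar_a in the frame of pan between -0.07 and 0.07 m and z of jar_a in the frame of pan between 0 and 0.035 m and x of jar_c in the frame of pan between -0.07 and 0.07 m and y of jar_c in the frame of pan between -0.07 and 0.07 m and z of jar_c in the frame of pan between 0 and 0.035 m and x of jar_f in the frame of pan between -0.07 and 0.07 m and y of jar_f in the frame of pan between -0.07 and 0.07 m and z of jar_f in the frame of pan between 0 and 0.035 m and linear speed of each of jar_a, jar_b, jar_c, jar_d, jar_e, jar_f below 0.03 m/s and value of joint caddy below 0.004 m and angle between pan's own z axis and vertical below 0.08 rad and height (world z) of pan below 0.008 m); the robot touches nothing.
It fails at once if the caddy is lifted more than 12 mm off its board (value of joint caddy above 0.012 m).
It fails at once if a jar is twisted more than 25 degrees in its pocket (((z of jar_a in the frame of caddy_board below 0.03 m and horizontal distance between jar_a and caddy_board below 0.1 m and height (world z) of jar_a above 0.008 m) and angle between jar_a's own z axis and vertical below 0.4 rad and angle between the x axis of jar_a and the x axis of caddy_board, either way round above 0.44 rad) or ((z of jar_b in the frame of caddy_board below 0.03 m and horizontal distance between jar_b and caddy_board below 0.1 m and height (world z) of jar_b above 0.008 m) and angle between jar_b's own z axis and vertical below 0.4 rad and angle between the x axis of jar_b and the x axis of caddy_board, either way round above 0.44 rad) or ((z of jar_c in the frame of caddy_board below 0.03 m and horizontal distance between jar_c and caddy_board below 0.1 m and height (world z) of jar_c above 0.008 m) and angle between jar_c's own z axis and vertical below 0.4 rad and angle between the x axis of jar_c and the x axis of caddy_board, either way round above 0.44 rad) or ((z of jar_d in the frame of caddy_board below 0.03 m and horizontal distance between jar_d and caddy_board below 0.1 m and height (world z) of jar_d above 0.008 m) and angle between jar_d's own z axis and vertical below 0.4 rad and angle between the x axis of jar_d and the x axis of caddy_board, either way round above 0.44 rad) or ((z of jar_e in the frame of caddy_board below 0.03 m and horizontal distance between jar_e and caddy_board below 0.1 m and height (world z) of jar_e above 0.008 m) and angle between jar_e's own z axis and vertical below 0.4 rad and angle between the x axis of jar_e and the x axis of caddy_board, either way round above 0.44 rad) or ((z of jar_f in the frame of caddy_board below 0.03 m and horizontal distance between jar_f and caddy_board below 0.1 m and height (world z) of jar_f above 0.008 m) and angle between jar_f's own z axis and vertical below 0.4 rad and angle between the x axis of jar_f and the x axis of caddy_board, either way round above 0.44 rad)).
It fails at once if the sauce pot is shifted more than 30 mm or tipped (distance of sauce_pot from where it was at the start of the episode above 0.03 m or angle between sauce_pot's own z axis and vertical above 0.3 rad).
Of jar_a, jar_b, jar_c, jar_d, jar_e, jar_f only 4 to 6 are there at a start; the rules pass over those that are not, and their reading is None.
At some moment in a run one of pan may be knocked a few centimetres aside while the robot is not near it.
Once in a run the grip may slacken for a moment while it holds something.
It also fails if it takes over 210 s, if anything falls off the work surface, if the arm or the gripper's body presses on something with over 40 N, if the wrist force passes 120 N, or if a joint passes its speed limit or range.

ROBOT

A 7-joint arm with a two-finger parallel gripper is mounted at the origin on a cart in front of the work surface, level with it; the furniture and walls round the work are solid. World frame = base frame: x ahead of the robot, y to its left, z up, the work surface at z = 0. Lengths are in m, angles in rad, forces in N, time in s.
With the tool pointing down it reaches from about 0.375 to 0.925 m from the base axis. Payload 3.1 kg.
Tool frame: the origin (TCP) lies on the centre line of the jaws, within the pads' length; the fingertips stand 19 mm ahead of it and the grasp point (between the pads) is the TCP; z points along the fingers, y is the line along which they close (so a half turn about z gives the same grasp; the last joint's range is limited). The gripper opens to 85 mm and grips with 20 to 120 N. Pads are 22 mm wide; open, the fingers measure 114 mm over their backs; the gripper's body (76 mm by 85 mm) begins 54 mm behind the grasp point. The pads swing forward as they close: fully open they stand 13 mm farther back than shut.
Start: joints at [1.113, 0.383, 0.044, 1.598, -0.018, 1.161, -0.05], TCP at [0.229, -0.608, 0.25] pointing down, gripper open.
Joint ranges: [-2.61, 2.61], [-0.41, 2.15], [-1.48, 1.57], [0, 2.5], [-1.57, 4.71], [0.05, 1.97], [-2.85, 2.85]. Speed limits (rad/s): [2.79, 2.79, 3.14, 3.14, 3.14, 3.14, 3.14].

INTERFACE

Orientations are given as a 3x3 rotation matrix whose columns are the frame's x, y, z axes.
In Python, from station import arm gives the robot as it stands. Calls block until the motion is done:
- arm.move_pose(position, orientation): joint-space move of the TCP to a pose.
- arm.move_linear(position, rotation=None, vel=0.15): straight line of the TCP; rotation=None keeps the orientation; vel is the mean speed in m/s.
- arm.movej(angles): joint-space move.
- arm.gripper_to(opening, grip_force=None): opening from 0.0 (shut) to 1.0 (fully open); grip_force is the grip in N (None keeps the last); returns when the fingers have stopped.
- arm.pause(seconds).
- arm.ik(position, orientation): joint angles nearest the present ones, or None.
- arm.get_obs(): the state.
- arm.camera(name): name is "side" or "top"; returns the picture (384x512x3 uint8, red, green, blue); there is no depth.
- arm.camera_model(name): a dict with "fx", "fy", "cx", "cy" (pixels), "T" (4x4, takes a point from camera to world coordinates). Camera axes: x right, y up, looking along -z (the intrinsics and any distortion apply to the point x, -y, -z); pixel columns grow to the right and rows downward; lengths in m; the calibration is good to about 2 mm. A picture is of the moment at which its call begins. camera_model takes no time and is no camera call.
A pose or a line that the arm cannot do raises arm.Unreachable and nothing moves.
- arm.hand_in(): hands the job in; it is judged then, once.
The state is a dict: "time_s": time; "q": joint angles; "dq": joint speeds; "effort": joint torques, N m; "tcp_pos": TCP position; "tcp_rot": TCP orientation; "ft_force": force on the tool from outside, world axes, zero at the start; "wrist_torque": the same for the moment, N m; "width": opening from 0.0 (shut) to 1.0 (fully open); "grasp_force": force on a finger pad.
Only numpy, scipy, OpenCV 4.12 (cv2) and the standard library are available. Lean on these libraries where they do the work, as an engineer would, in place of code of your own. Each camera call takes 0.05 s, during which the arm holds its last target. There are 200 camera calls.

## Working session

There is one attempt and no reset: what is moved stays moved. The work goes in short steps, each a Python script; the robot and the scene stay as the last script left them, time stands still between calls to the robot, and variables do not carry over. Pictures are saved under pics/ and viewed, at most 14 in all, crops included, and the job is handed in when it is done.

```bash
ls; mkdir -p pics
python3 - <<'E'
from station import arm
import cv2,numpy as np
for n in("top","side"):
    im=arm.camera(n); cv2.imwrite(f"pics/{n}0.png",im[:,:,::-1])
    m=arm.camera_model(n); print(n,{k:(np.round(v,4).tolist()) if k=="T" else v for k,v in m.items()})
o=arm.get_obs(); print({k:np.round(v,3).tolist() for k,v in o.items()})
E
```

```text
pics
station.py
top {'fx': 460.4247718451244, 'fy': 460.4247718451244, 'cx': 258.81626774185975, 'cy': 195.68126752814229, 'T': [[0.0283, 0.9855, -0.1672, 0.3432], [-0.9996, 0.0275, -0.0069, -0.3139], [-0.0022, 0.1673, 0.9859, 0.9179], [0.0, 0.0, 0.0, 1.0]]}
side {'fx': 491.66952456867403, 'fy': 491.66952456867403, 'cx': 258.1456567944493, 'cy': 183.71017722806894, 'T': [[-0.9929, 0.0616, -0.1018, 0.3961], [-0.119, -0.524, 0.8434, 0.4506], [-0.0014, 0.8495, 0.5276, 0.5542], [0.0, 0.0, 0.0, 1.0]]}
{'time_s': 0.1, 'q': [1.113, 0.384, 0.044, 1.599, -0.018, 1.161, -0.05], 'dq': [-0.001, -0.002, -0.001, -0.006, 0.001, 0.001, 0.003], 'effort': [0.003, -43.472, 1.029, -25.045, 0.011, 0.005, -0.0], 'tcp_pos': [0.229, -0.608, 0.249], 'tcp_rot': [[0.936, 0.352, -0.001], [0.352, -0.936, 0.002], [-0.0, -0.002, -1.0]], 'ft_force': [-0.723, -0.864, 0.625], 'wrist_torque': [-0.046, -0.006, -0.01], 'grasp_force': 0.0, 'width': 1.0}
```

View pics/top0.png

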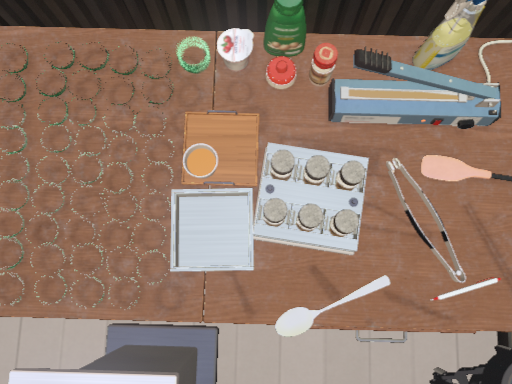

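View pics/side0.png

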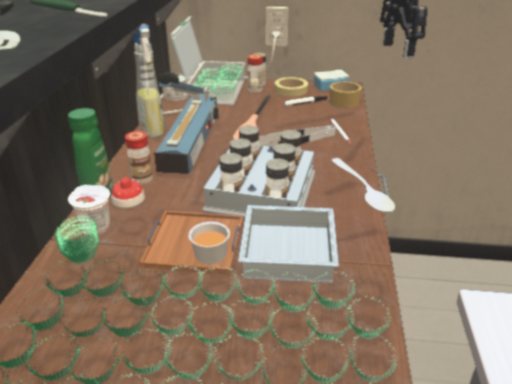

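The top view shows the caddy with all six jars (around col 312, row 197), the tray at (222,150) with the pot at (200,160), and the pan at (212,229). I'll zoom in to measure.

Run:
```python
import cv2
im=cv2.imread("pics/top0.png")[105:275,160:380]
cv2.imwrite("pics/crop0.png",cv2.resize(im,None,fx=3.5,fy=3.5,interpolation=cv2.INTER_CUBIC))
```

```text
(no output)
```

View pics/crop0.png

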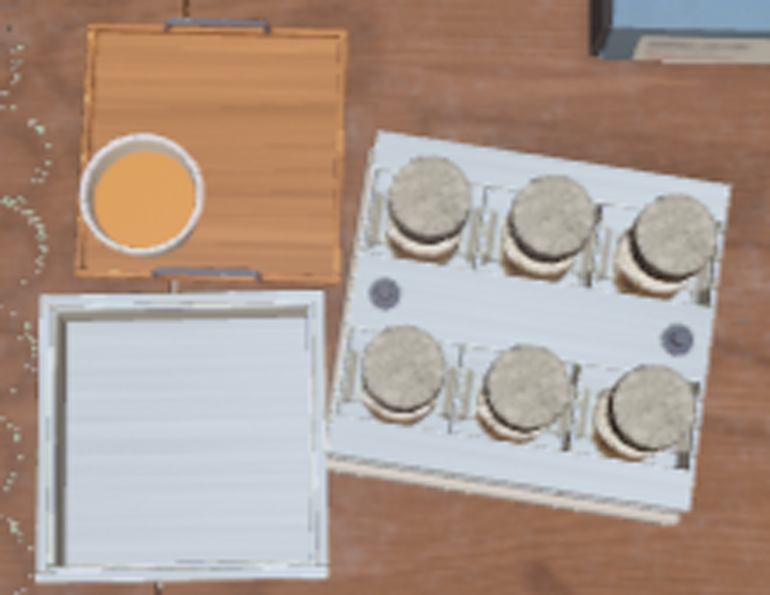

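```bash
cat > geo.py <<'E'
import numpy as np
def px2w(m,uv,z):
    uv=np.atleast_2d(uv).astype(float); T=np.array(m["T"])
    d=np.c_[(uv[:,0]-m["cx"])/m["fx"],-(uv[:,1]-m["cy"])/m["fy"],-np.ones(len(uv))]@T[:3,:3].T
    return (T[:3,3]+d*((z-T[2,3])/d[:,2])[:,None])[:,:2]
def fit(loc,w):  # 2D rigid fit: returns origin, yaw, residuals
    loc,w=np.array(loc,float),np.array(w); a=loc-loc.mean(0); b=w-w.mean(0)
    th=np.arctan2((a[:,0]*b[:,1]-a[:,1]*b[:,0]).sum(),(a*b).sum())
    R=np.array([[np.cos(th),-np.sin(th)],[np.sin(th),np.cos(th)]]); t=w.mean(0)-R@loc.mean(0)
    return t,th,w-(loc@R.T+t)
E
python3 - <<'E'
from station import arm; from geo import *
np.set_printoptions(precision=4,suppress=True)
m=arm.camera_model("top")
c=lambda L:(np.array(L)+.5)/3.5-.5+[160,105]
sq=lambda a,b:[[a,b],[a,-b],[-a,-b],[-a,b]]   # TL,TR,BR,BL : +x+y,+x-y,-x-y,-x+y
S={"deck":([(378,130),(731,185),(690,512),(328,460)],sq(.09,.098),.056),
"jars":([(430,199),(552,217),(674,236),(404,367),(527,388),(652,408)],[[.045,.064],[.045,0],[.045,-.064],[-.045,.064],[-.045,0],[-.045,-.064]],.109),
"pan":([(40,295),(325,291),(327,577),(37,580)],sq(.0785,.0785),.042),
"tray":([(88,25),(347,30),(342,282),(76,275)],sq(.076,.076),.012)}
for k,(p,l,z) in S.items():
    w=px2w(m,c(p),z); t,th,r=fit(l,w); print(k,t,th,"res",(r*1000).round(1).tolist())
print("pot",px2w(m,c([(141,195)]),.049))
# force noise/bias
for _ in range(3):
    arm.pause(.1); o=arm.get_obs(); print(o["ft_force"],o["wrist_torque"])
E
```

```text
deck [ 0.492  -0.4078] -0.12463671831330599 res [[2.2, -0.1], [0.6, -0.5], [-0.3, 1.0], [-2.5, -0.4]]
jars [ 0.4918 -0.4061] -0.1317256306630937 res [[-0.8, -0.5], [-0.1, -0.0], [-0.0, 0.8], [0.7, -0.9], [0.1, 0.2], [0.1, 0.5]]
pan [ 0.4256 -0.2197] 0.04196946906153022 res [[-0.6, 0.4], [-0.5, -0.2], [0.3, 0.6], [0.9, -0.8]]
tray [ 0.5931 -0.2271] 0.006734541425844476 res [[-0.8, 0.4], [-0.7, -0.0], [0.4, -0.4], [1.2, 0.1]]
pot [[ 0.5568 -0.1916]]
[-0.0748 -1.0277 -0.8942] [ 0.0051 -0.0141 -0.0089]
[ 0.0247 -0.0556 -0.0255] [ 0.0672 -0.0464  0.0135]
[0.1103 0.4544 0.5422] [ 0.0034 -0.0076 -0.0025]
```

```bash
cat > rob.py <<'E'
from station import arm
from geo import *
import cv2
np.set_printoptions(precision=3,suppress=True)
B=np.array([.4919,-.4063]); YAW=-.130
ex=np.array([np.cos(YAW),np.sin(YAW),0]); ey=np.array([-np.sin(YAW),np.cos(YAW),0]); ez=np.array([0,0,1.])
SGN=1
R0=np.c_[np.cross(SGN*ex,-ez),SGN*ex,-ez]     # tool y along board x, z down
ZG=.095; ZS=.037                              # grasp height, spring height
def pocket(ix,iy): return np.r_[B,0]+ex*.045*ix+ey*.064*iy
def fz(n=6,dt=.02):
    v=[]
    for _ in range(n): arm.pause(dt); o=arm.get_obs(); v.append(o["ft_force"])
    return np.mean(v,0)
def rot(th):                                  # lean by th towards board +y
    return cv2.Rodrigues(-th*ex)[0]
def jarpose(p,th,s):
    Q=rot(th); return p+ez*ZS+Q@ez*(ZG-ZS+s), Q@R0
E
python3 - <<'E'
from rob import *
p=pocket(1,1); print(p)
for z in(.2,ZG): print(arm.ik(p+ez*z,R0))
arm.move_pose(p+ez*.2,R0); o=arm.get_obs(); print(o["time_s"],o["q"],o["tcp_pos"])
arm.gripper_to(.7,60); arm.move_linear(p+ez*.14,vel=.1); b=fz(15); t=arm.get_obs()["time_s"]
print(b); arm.move_linear(p+ez*.139,vel=.05); print("dt",arm.get_obs()["time_s"]-t, arm.get_obs()["tcp_pos"]-p)
cv2.imwrite("pics/hov_s.png",arm.camera("side")[90:240,160:360,::-1].repeat(3,0).repeat(3,1))
E
```

```text
[ 0.545 -0.349  0.   ]
[ 0.731  0.441 -0.289  1.638  0.139  1.082  0.272]
[ 0.717  0.561 -0.274  1.703  0.184  0.902  0.239]
1.925 [ 0.733  0.441 -0.286  1.638  0.139  1.082  0.272] [ 0.543 -0.352  0.2  ]
[ 0.039 -0.004  0.276]
dt 0.25 [-0.    -0.     0.139]
```

View pics/hov_s.png

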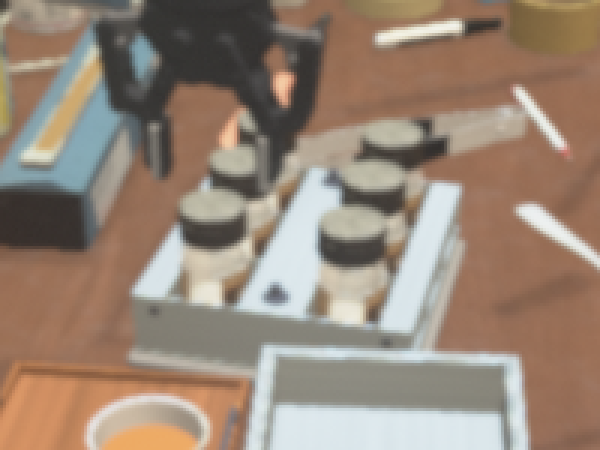

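Fingers straddle the +x,+y jar along board x as planned. Grip it and begin rocking with force logging.

```bash
cat >> rob.py <<'E'
def bring(p):
    arm.gripper_to(.7); arm.move_linear(p+ez*.14,R0,vel=.2); b=fz(10)
    arm.move_linear(p+ez*ZG,vel=.1); arm.gripper_to(.3,60)
    o=arm.get_obs(); print("grip w",o["width"],"F",o["grasp_force"],"f",fz(5)-b); return b
def rock(p,b,s=0,th0=0,swings=6,A=.17,N=4,pull=4.,ff=.012,k=.00015,free=.027,first=1):
    """swing to +-A; climb s steered by the measured upward pull"""
    th=th0; sg=first; log=[]
    for i in range(swings):
        goal=sg*A; n=N if abs(th)>.05 else max(2,N//2); 
        for t in np.linspace(th,goal,n+1)[1:]:
            P=-(fz(2,.01)-b)[2]
            s+=np.clip(ff*abs(t-th)+k*(pull-P),-.002,.0035); th=t
            arm.move_linear(*jarpose(p,th,s),vel=.06)
        f=fz(3,.01)-b; o=arm.get_obs(); print(f"{i} th{th:+.2f} s{s*1000:.1f} f{f} fy{f@ey:+.1f} F{o['grasp_force']:.0f} w{o['width']:.3f} t{o['time_s']:.1f}")
        if abs(f[2])>14 : s-=.002
        sg=-sg
        if s>free: break
    return s,th
E
python3 - <<'E'
from rob import *
p=pocket(1,1)
b=bring(p); s,th=rock(p,b,swings=2); print(s,th)
cv2.imwrite("pics/rock1.png",arm.camera("side")[90:240,160:360,::-1].repeat(3,0).repeat(3,1))
E
```

```text
grip w 0.48581114803053566 F 60.81290245056152 f [ 1.939 -0.55   1.244]
0 th+0.17 s4.0 f[ 2.275 -1.563  1.271] fy-1.3 F63 w0.486 t5.8
1 th-0.17 s10.7 f[ 2.094 -0.656 -1.514] fy-0.4 F64 w0.486 t6.9
0.010742426256039554 -0.17
```

View pics/rock1.png

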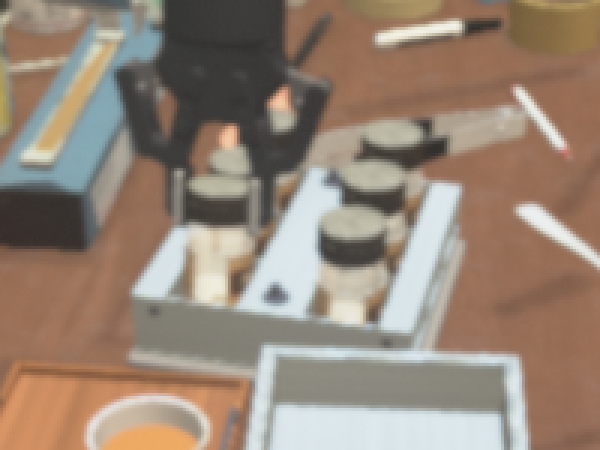

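The jar leans away in its pocket and the caddy is down on its board; the climb is about as predicted. Continuing.

Run:
```python
from rob import *
p=pocket(1,1); b=np.array([0.04,0,.2])
s,th=rock(p,b,s=.0107,th0=-.17,swings=4,first=1)
cv2.imwrite("pics/rock2.png",arm.camera("side")[90:240,160:360,::-1].repeat(3,0).repeat(3,1))
```

```text
0 th+0.17 s17.3 f[1.828 2.16  2.079] fy+2.4 F69 w0.483 t8.0
1 th-0.17 s28.1 f[ 0.558  0.385 -1.1  ] fy+0.5 F71 w0.485 t9.2
```

View pics/rock2.png

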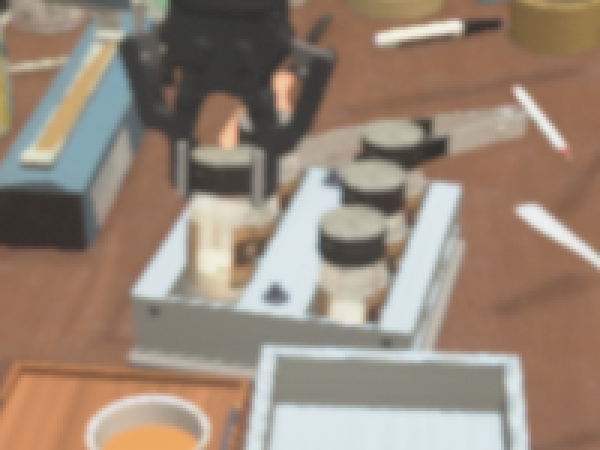

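The jar is well up in its pocket, caddy seated. Straighten, lift gently, weigh.

```bash
cat >> rob.py <<'E'
def lift(p,b,s):
    """straighten and raise in steps; False if it still pulls hard"""
    arm.move_linear(*jarpose(p,0,s+.001),vel=.05)
    for k in range(4):
        P=-(fz(3,.01)-b)[2]
        if P>5.5: print("stuck",P,s); return s,False
        s+=.006; arm.move_linear(*jarpose(p,0,s),vel=.06)
    s=.065; arm.move_linear(*jarpose(p,0,s),vel=.15); return s,True
def weigh(b):
    arm.pause(.3); f=fz(25); o=arm.get_obs(); print("weight",-(f-b)[2],"w",o["width"],"F",o["grasp_force"],"t",o["time_s"]); return -(f-b)[2]
import os
WIN=(slice(195,292),slice(228,350))
def panshift(update=False,name="panref.png"):
    im=cv2.cvtColor(arm.camera("side"),cv2.COLOR_RGB2GRAY)
    if update or not os.path.exists(name): cv2.imwrite(name,im)
    r=cv2.imread(name,0)[WIN]; q=im[155:340,180:400]
    m=cv2.matchTemplate(q,r,cv2.TM_CCOEFF_NORMED); _,v,_,l=cv2.minMaxLoc(m)
    d=(l[0]+180-228,l[1]+155-195); print("panshift px",d,"score",round(v,3)); return d,v
def place(xy,floor,bottom=.082):
    """carry at height, set down until contact, release, back off"""
    xy=np.r_[xy,0]; z0=arm.get_obs()["tcp_pos"][2]
    arm.move_linear(xy+ez*z0,vel=.2); b=fz(8)
    z=floor+bottom+.006; arm.move_linear(xy+ez*z,vel=.12)
    for _ in range(14):
        f=(fz(2,.01)-b)[2]
        if f>2.5: break
        z-=.001; arm.move_linear(xy+ez*z,vel=.03)
    o=arm.get_obs(); print("set down z",z-floor-bottom,"f",f,"w",o["width"])
    arm.gripper_to(.62); arm.move_linear(xy+ez*(z0+.02),vel=.15)
E
python3 - <<'E'
from rob import *
p=pocket(1,1); b=np.array([0.04,0,.2])
s,ok=lift(p,b,.0281); print(s,ok); weigh(b); panshift()
a=cv2.imread("pics/side0.png",0); r=cv2.imread("panref.png",0); print(np.abs(a[WIN].astype(int)-r[WIN]).mean())
E
```

```text
0.065 True
weight 1.3236637057296423 w 0.4834147862953734 F 71.02544466601955 t 11.7667
panshift px (0, 0) score 1.0
5.245563630218016
```

Run:
```python
from rob import *
a=cv2.imread("pics/side0.png",0); r=cv2.imread("panref.png",0)[WIN]
print(cv2.minMaxLoc(cv2.matchTemplate(a[155:340,180:400],r,cv2.TM_CCOEFF_NORMED))[1::2])
cv2.imwrite("pics/side1.png",arm.camera("side")[:,:,::-1])
```

```text
(0.9997639656066895, (48, 40))
```

View pics/side1.png

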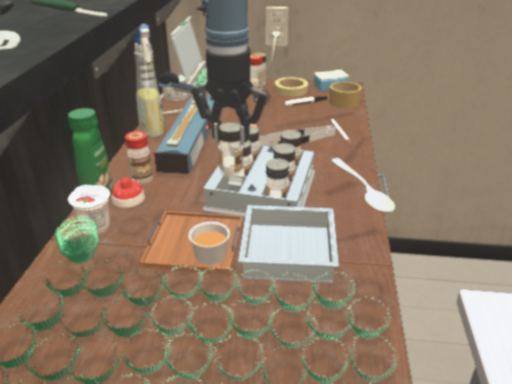

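```bash
cat >> rob.py <<'E'
def loc(o,yaw,x,y): return np.array(o)+np.array([[np.cos(yaw),-np.sin(yaw)],[np.sin(yaw),np.cos(yaw)]])@[x,y]
PAN=((.4256,-.2197),.042); TRAY=((.5931,-.2271),.0067)
E
python3 - <<'E'
from rob import *
place(loc(*PAN,-.038,.038),.003)
p=pocket(-1,1); b=bring(p); s,th=rock(p,b); s,ok=lift(p,b,s)
if ok: weigh(b)
panshift(); arm.get_obs()
cv2.imwrite("pics/s2.png",arm.camera("side")[:,:,::-1])
E
```

```text
set down z 0.0 f 7.50607797904387 w 0.48083407053875865
grip w 0.4857266935341614 F 60.76708156197924 f [ 1.254 -0.097  2.517]
0 th+0.17 s4.0 f[ 4.063 -2.657  0.013] fy-2.1 F64 w0.486 t19.7
1 th-0.17 s9.8 f[ 6.238 -0.425 -3.151] fy+0.4 F64 w0.487 t20.8
2 th+0.17 s14.8 f[ 4.066  1.305 -0.902] fy+1.8 F68 w0.482 t21.9
3 th-0.17 s23.1 f[-1.802 -2.188  7.433] fy-2.4 F70 w0.483 t23.0
4 th+0.17 s32.2 f[-0.326 -2.459 -0.687] fy-2.5 F70 w0.484 t24.2
weight 2.851100196592435 w 0.4798622672680068 F 69.33301327814497 t 26.75
panshift px (15, 2) score 0.759
```

View pics/s2.png

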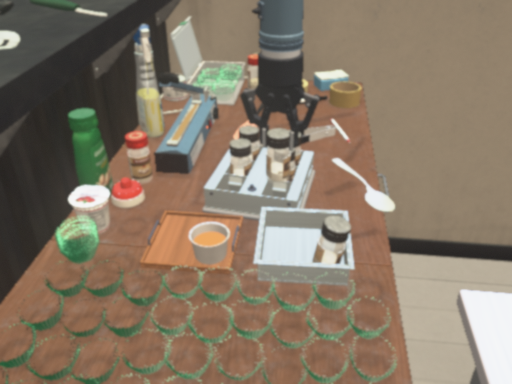

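Side view: the pan has been knocked about 16 px toward −x (now cols 258–353), with the jar still standing in it at (333,240). Jar 2 is full, so it goes to the tray. Then I'll re-measure the pan from the top.

Run:
```python
from rob import *
place(loc(*TRAY,.042,.042),.004)
p=pocket(1,0); b=bring(p); s,th=rock(p,b); s,ok=lift(p,b,s)
if ok: weigh(b)
panshift(update=True)
cv2.imwrite("pics/t3full.png",arm.camera("top")[:,:,::-1])
im=cv2.imread("pics/t3full.png")[105:305,130:350]
cv2.imwrite("pics/t3.png",cv2.resize(im,None,fx=3,fy=3,interpolation=cv2.INTER_CUBIC))
```

```text
set down z 0.0010000000000000009 f 6.292006703716781 w 0.48199500132723716
grip w 0.4860350400334676 F 60.85188388824463 f [ 1.661 -0.989  1.242]
0 th+0.17 s3.9 f[ 2.461 -2.175  0.644] fy-1.8 F63 w0.482 t34.8
1 th-0.17 s10.9 f[0.362 0.659 0.093] fy+0.7 F63 w0.481 t35.9
2 th+0.17 s17.1 f[1.225 3.172 4.898] fy+3.3 F67 w0.485 t37.0
3 th-0.17 s28.4 f[0.205 1.086 1.035] fy+1.1 F69 w0.484 t38.1
weight 1.3456791159122627 w 0.482950047746112 F 68.67200258705452 t 40.6667
panshift px (0, 0) score 1.0
```

View pics/t3.png

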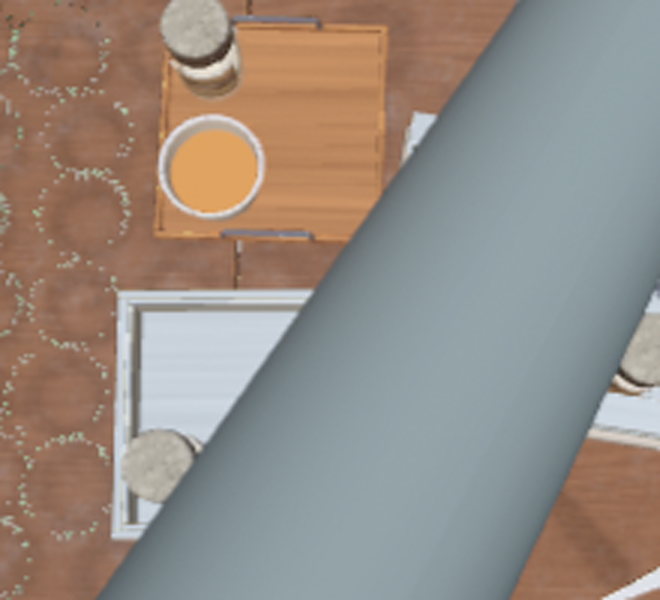

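The tray jar stands in its quarter; the pan's left corners are at crop (119,292) and (112,538), with its jar at (158,466). Locating the pan from these.

Run:
```python
from rob import *
m=arm.camera_model("top"); c=lambda L:(np.array(L)+.5)/3-.5+[130,105]
w=px2w(m,c([(119,292),(112,538)]),.042); t,th,r=fit([[.0785,.0785],[-.0785,.0785]],w)
print(w,t,th,r*1000); print("top edge yaw check",px2w(m,c([(119,292),(305,291)]),.042))
j=px2w(m,c([(158,466)]),.099)[0]; print("jar",j,loc((0,0),-th,*(j-t)))
print("tray jar",px2w(m,c([(196,30)]),.1), loc(*TRAY,.042,.042))
ms=arm.camera_model("side"); print("side pan far corners", px2w(ms,[(262,208),(351,210)],.042))
```

```text
[[ 0.475 -0.136]
 [ 0.319 -0.141]] [ 0.4   -0.217] 0.03267881905799526 [[-0.935 -0.031]
 [ 0.935  0.031]]
top edge yaw check [[ 0.475 -0.136]
 [ 0.478 -0.255]]
jar [ 0.363 -0.177] [-0.035  0.041]
tray jar [[ 0.631 -0.185]] [ 0.635 -0.185]
side pan far corners [[ 0.478 -0.286]
 [ 0.317 -0.298]]
```

Pan is now at (0.400,−0.217), yaw 0.033, consistent with the jar at local (−35,+41) mm and with the side view. Continue.

```bash
sed -i 's/^PAN=((.4256,-.2197),.042)/PAN=((.400,-.217),.033)/' rob.py
python3 - <<'E'
from rob import *
place(loc(*PAN,.040,.038),.003)
panshift(update=True)
p=pocket(-1,0); b=bring(p); s,th=rock(p,b); s,ok=lift(p,b,s)
if ok: weigh(b)
panshift()
cv2.imwrite("pics/s4.png",arm.camera("side")[:,:,::-1])
E
```

```text
set down z 0.0 f 8.505177458697965 w 0.4817175326988418
panshift px (0, 0) score 1.0
grip w 0.4850641534279944 F 60.81088870263301 f [ 1.564 -0.013  2.333]
0 th+0.17 s3.9 f[ 2.771 -3.688  0.464] fy-3.3 F64 w0.481 t49.0
1 th-0.17 s9.7 f[ 4.852 -0.311 -0.202] fy+0.3 F64 w0.477 t50.1
2 th+0.17 s15.0 f[ 4.614 -1.329 -1.697] fy-0.7 F63 w0.483 t51.2
3 th-0.17 s21.2 f[-2.488 -1.148  8.408] fy-1.5 F67 w0.487 t52.3
4 th+0.17 s31.2 f[ 0.081 -0.968 -1.662] fy-0.9 F67 w0.482 t53.5
weight 3.1660466491146977 w 0.4824873974428015 F 66.59810185432434 t 56.05
panshift px (0, 0) score 1.0
```

View pics/s4.png

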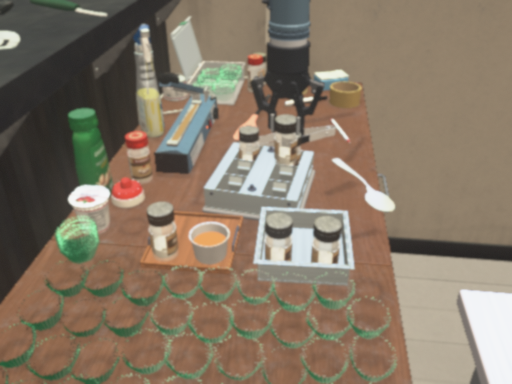

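Two jars stand in the pan, one on the tray, caddy seated. This one is full: next tray quarter.

Run:
```python
from rob import *
place(loc(*TRAY,.042,-.042),.004)
p=pocket(1,-1); b=bring(p); s,th=rock(p,b); s,ok=lift(p,b,s)
if ok:
    W=weigh(b); panshift()
    if W<1.7: place(loc(*PAN,.040,-.038),.003)
    elif W>2.3: place(loc(*TRAY,-.042,-.044),.004)
    panshift(update=True)
    if W<1.7 or W>2.3:
        p=pocket(-1,-1); b=bring(p); s,th=rock(p,b); s,ok=lift(p,b,s)
        if ok: weigh(b); panshift()
cv2.imwrite("pics/s5.png",arm.camera("side")[:,:,::-1])
```

```text
set down z 0.0030000000000000027 f 3.4989392007353155 w 0.47940306657484727
grip w 0.48490836178263075 F 60.84944332287848 f [ 1.938 -0.558  0.465]
0 th+0.17 s3.6 f[ 2.511 -0.993  1.675] fy-0.7 F63 w0.484 t63.4
1 th-0.17 s10.2 f[ 0.372  0.425 -1.353] fy+0.5 F63 w0.482 t64.5
2 th+0.17 s17.3 f[2.412 1.966 1.066] fy+2.3 F68 w0.479 t65.6
3 th-0.17 s28.5 f[0.648 0.696 1.084] fy+0.8 F71 w0.484 t66.8
weight 1.4077612075751025 w 0.48280033256356575 F 70.50040135494783 t 69.3333
panshift px (0, 0) score 1.0
set down z 0.0010000000000000009 f 5.280315787871626 w 0.4863371235494118
panshift px (0, 0) score 1.0
grip w 0.48172469698772535 F 60.80833196640015 f [ 1.389 -0.605  1.553]
0 th+0.17 s3.9 f[ 2.635 -1.681  0.354] fy-1.3 F64 w0.485 t77.2
1 th-0.17 s10.1 f[ 5.218 -0.536 -1.538] fy+0.1 F64 w0.483 t78.3
2 th+0.17 s14.7 f[ 4.978 -1.274 -1.268] fy-0.6 F63 w0.480 t79.4
3 th-0.17 s20.4 f[ 1.257 -1.175  1.168] fy-1.0 F65 w0.484 t80.5
4 th+0.17 s29.6 f[ 1.986 -0.605 -2.725] fy-0.3 F65 w0.481 t81.7
weight 3.0704406255882137 w 0.4829371648129618 F 65.54317203864503 t 84.2083
panshift px (0, 0) score 1.0
```

View pics/s5.png

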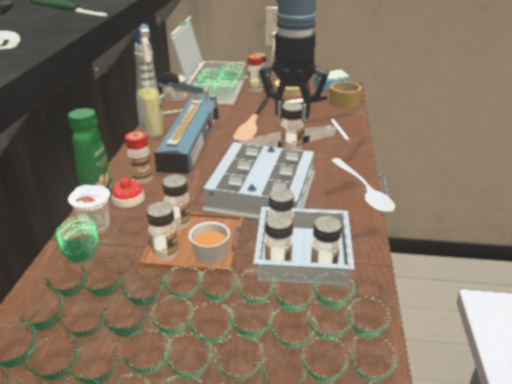

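All three empties stand in the pan and two full jars are on the tray. Last full jar to the −x,−y tray quarter, then retreat and check.

Run:
```python
from rob import *
place(loc(*TRAY,-.042,-.042),.004)
arm.move_linear(np.r_[.45,-.45,.25],vel=.25)
arm.movej([1.113,.383,.044,1.598,-.018,1.161,-.05])
t=cv2.resize(arm.camera("top")[90:290,130:370,::-1],(576,480)); s=cv2.resize(arm.camera("side")[130:300,130:370,::-1],None,fx=2,fy=2)
cv2.imwrite("pics/end_t.png",t); cv2.imwrite("pics/end_s.png",s); print(arm.get_obs()["time_s"])
```

```text
set down z 0.0030000000000000027 f 3.920825351371601 w 0.48254423130939145
90.4667
```

View pics/end_t.png

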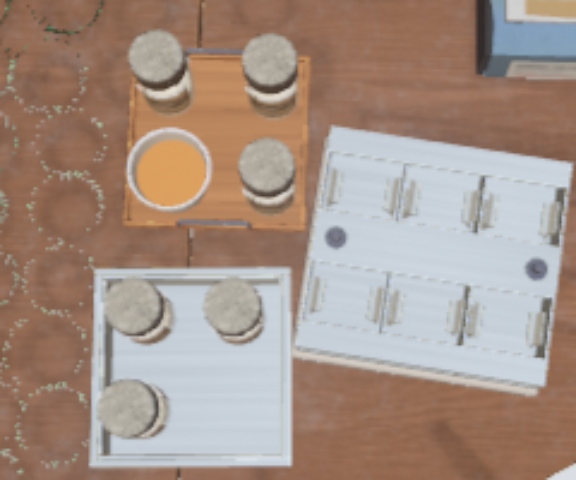

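View pics/end_s.png

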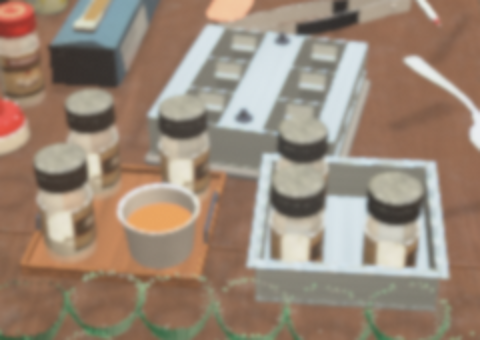

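All six jars are upright: three on the tray inside its rim (570-px crop: (160,60), (270,62), (267,165)), three in the pan, with the caddy seated and the pot unmoved. Handing in.

```bash
python3 -c "
from station import arm
print(arm.hand_in())"
```

```text
the job is handed in; nothing more can be done
None
```

The job is handed in at about 90 s: all six jars were rocked free, the three full ones stand on the tray and the three empties in the pan, and the final pictures show the caddy down on its board and the sauce pot in place; hand-in returned no verdict.

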